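# Crank the camera along its track to the post

### The job

Two hand-cranked tracks stand on the studio bench, one carrying a small video camera and the other a flat lamp. Take hold of the upright grip of the camera track's crank and wind it clockwise (seen from above), keeping the crank down on its square shaft end, until the pointer on the camera's carriage is level with the upright post beside that track; then let go. Move the camera only by its crank, and leave the lamp where it is.

Things in the scene. Friction and masses are not known exactly. Their poses are not given: they have to be found in the camera images.
- crank_camera: Loose steel crank sitting on the 16 mm square end of an upright shaft, 4 degrees of play. Hub 44 mm square, 26 high, over 26 mm of shaft (4 mm shows on top). Origin: on the turning axis under the hub, 80 mm over the bench; z up; x along the arm to an upright black grip, diameter 24, free to spin, 50 mm from the axis, 22 to 86 mm above the origin (hold near 66, to clear the hub). Turns with 2 N.
- camera: Carriage (80 x 84 mm plate) with a black box camera, top 111 mm up, lens to one side. Origin: under its middle at bench height; x along the track away from the crank, y to the post's side, z up. Brass pointer at x = 0 on the +y side, 46 mm up. A clockwise turn of the crank moves it 30 mm to +x. Starts 135 to 155 mm from the crank's axis, stays where left; travel ends 125 mm past its start.
- post_camera: Fixed upright steel post, diameter 8 mm, 80 mm high, beside the camera's track, 72 mm from its middle line. Origin: middle of its foot at bench height; x along the track away from the crank. It stands 70 to 100 mm farther along the track than the camera's start (2.3 to 3.3 turns).
- lamp: Carriage of the other track, which is alike (crank, post) but carries a flat upright lamp panel 70 mm wide, top 179 mm up. Origin: under its middle at bench height; x along its track away from its crank, z up. The tracks lie side by side, 260 to 360 mm apart, either one on the left, cranks at the ends near the robot.
There are look-alikes about, which are no part of the job. Leave any orange look-alike of the post_camera alone. What is shaped like the crank_camera but turquoise is not meant.

How it is judged:
On the way:
1. the camera has been wound at least 30 mm along by its crank, with the fingers on the crank (contact force between the fingers and crank_camera above 0.5 N and distance of camera from where it was at the start of the episode above 0.03 m), for 0.1 s.
At the end, for the whole second after the job is handed in: The camera carriage's middle (its pointer) stands within 10 mm of level with the post, measured along the track, and is at rest; the crank still sits down on its shaft (hub within 8 mm of where it was, tilted less than 10 degrees) and has been let go; the lamp stands within 10 mm of its start (x of camera in the frame of post_camera between -0.01 and 0.01 m and linear speed of camera below 0.005 m/s and distance of crank_camera from where it was at the start of the episode below 0.008 m and angle between crank_camera's own z axis and vertical below 0.17 rad and distance of lamp from where it was at the start of the episode below 0.01 m); the robot touches nothing.
It fails at once if the crank comes off its square shaft (hub more than 20 mm from its place) (distance of crank_camera from where it was at the start of the episode above 0.02 m).
It fails at once if the robot pushes the camera or its carriage (more than 3 N) (contact force between any of the fingers, the arm and camera above 3 N).
It fails at once if the lamp is moved more than 15 mm (distance of lamp from where it was at the start of the episode above 0.015 m).
It also fails if it takes over 61 s, if anything falls off the work surface, if the arm or the gripper's body presses on something with over 40 N, if the wrist force passes 120 N, or if a joint passes its speed limit or range.

### The arm

A 6-joint arm with a two-finger parallel gripper is mounted at the origin on the work surface. World frame = base frame: x ahead of the robot, y to its left, z up, the work surface at z = 0. Lengths are in m, angles in rad, forces in N, time in s.
With the tool pointing down it reaches from about 0.375 to 0.975 m from the base axis. Payload 3.8 kg.
Tool frame: the origin (TCP) lies at the very end of the fingers, on their centre line; the grasp point (between the pads) lies 19 mm behind it; z points along the fingers, y is the direction in which the jaws open and shut (so a half turn about z gives the same grasp; the last joint's range is limited). The gripper opens to 85 mm and grips with 20 to 120 N. Pads are 22 mm wide; open, the fingers measure 114 mm over their backs; the gripper's body (76 mm by 85 mm) begins 54 mm behind the grasp point. The pads swing forward as they close: fully open they stand 13 mm farther back than shut.
Start: joints at [1.1, 0.264, 1.604, -0, 1.274, -0.037], TCP at [0.284, 0.612, 0.208] pointing down, gripper open.
Joint ranges: [-2.63, 2.63], [-0.94, 2.18], [0.31, 2.57], [-1.31, 4.45], [0, 2.66], [-2.55, 2.55]. Speed limits (rad/s): [2.57, 2.57, 3.14, 3.14, 3.14, 3.14].

### API

Orientations are given as a rotation vector (axis times angle).
In Python, from workcell import bot gives the robot as it stands.
- The arm moves only by the tool jog_arm, never from a script. Its argument "plan" is a list of rows, each an object of numbers: "claw": the closure, from 0 (fully open) to 1 (shut); "x", "y", "z": the shift along the tool's x, y, z in m; "turn": the turn about the tool's z in degrees. In form: [{"claw": .., "x": .., "y": .., "z": .., "turn": ..}, ...]. A call has 1 to 10 rows; each row shifts and turns the commanded pose from where the row before left it, along the tool's axes as they then stand; what a row does not reach is not made up. A row lasts 1/8 s, in which the tool goes at most 62.5 mm and 10.7 degrees, less where a joint would pass 70% of its speed; a pose out of reach is approached as far as the arm can. A call is refused whole if a number of a shift passes 0.0625 or a number of a turn 10.7, either way. A call with a gripper value outside its range is refused whole. The fingers move at their own pace and stop on an object; "newtons" is the grip in N (left out, the last holds). Time passes only in rows, so rows that do not move let the fingers close. It gives the time, the measured TCP pose, the force and the opening at its end, in the units of the state.
- bot.read_state(): the state, without advancing time (a new reading comes with each control period).
- bot.read_camera(name): name is "side" or "top" or "wrist"; returns the picture (384x512x3 uint8, red, green, blue); there is no depth.
- bot.camera_params(name): a dict with "fx", "fy", "cx", "cy" (pixels), "D" ([k1, k2, p1, p2, k3] as OpenCV has them; the pictures are not rectified), "world_to_cam" (4x4, takes a point from world to camera coordinates). Camera axes: x right, y up, looking along -z (the intrinsics and any distortion apply to the point x, -y, -z); pixel columns grow to the right and rows downward; lengths in m; the calibration is good to about 2 mm. A picture is of the moment at which its call begins: read the wrist's pose just before it. camera_params takes no time and is no camera call; for the wrist camera it gives the pose at the moment of the call.
- bot.finish_job(): hands the job in, once; it reports no verdict.
The state is a dict: "time": time; "q": joint angles; "joint_vel": joint speeds; "joint_torque": joint torques, N m; "tool_pos": TCP position; "tcp_rot": TCP orientation; "wrist_force": force on the tool from outside, world axes, zero at the start; "torque": the same for the moment, N m; "width": opening from 0.0 (shut) to 1.0 (fully open).
Only numpy, scipy, OpenCV 4.12 (cv2) and the standard library are available. Lean on these libraries where they do the work, as an engineer would, in place of code of your own. Each camera call takes 0.05 s, during which the arm holds its last target. There are 200 camera calls.

## Working session

There is one attempt and no reset: what is moved stays moved. The work goes in short steps, Python scripts to look and compute and a tool call to move; the robot and the scene stay as the last step left them, time stands still between calls to the robot, and variables do not carry over. Pictures are saved under pics/ and viewed, about 8 in all and at most 12, crops included, and the job is handed in when it is done.

Besides the shell and the picture viewer there is one more tool, called after ">>>" as name(argument=value, ...) on one line, values as JSON. jog_arm: Moves the arm, as the interface text tells. Its arguments: {"type":"object","properties":{"plan":{"type":"array","items":{"type":"object","properties":{"claw":{"type":"number"},"x":{"type":"number"},"y":{"type":"number"},"z":{"type":"number"},"turn":{"type":"number"}}}},"newtons":{"type":"number"}},"required":["plan"]}

```bash
mkdir -p pics; ls
cat > h.py <<'E'
import numpy as np, cv2
from workcell import bot
def pix2ray(p,uv):
    K=np.array([[p["fx"],0,p["cx"]],[0,p["fy"],p["cy"]],[0,0,1.]])
    n=cv2.undistortPoints(np.array([[uv]],float),K,np.array(p["D"],float))[0,0]
    T=np.array(p["world_to_cam"]); R=T[:3,:3]
    return -R.T@T[:3,3], R.T@np.array([n[0],-n[1],-1.])
def onz(p,uv,z):
    o,d=pix2ray(p,uv); return o+d*(z-o[2])/d[2]
def proj(p,X):
    T=np.array(p["world_to_cam"]); c=T[:3,:3]@np.array(X)+T[:3,3]
    K=np.array([[p["fx"],0,p["cx"]],[0,p["fy"],p["cy"]],[0,0,1.]])
    return cv2.projectPoints(np.array([[c[0],-c[1],-c[2]]]),np.zeros(3),np.zeros(3),K,np.array(p["D"],float))[0][0,0]
def tri(p1,u1,p2,u2):
    A=[];b=[]
    for p,u in((p1,u1),(p2,u2)):
        o,d=pix2ray(p,u); d/=np.linalg.norm(d); M=np.eye(3)-np.outer(d,d); A.append(M); b.append(M@o)
    return np.linalg.lstsq(np.vstack(A),np.hstack(b),rcond=None)[0]
def save(im,n): cv2.imwrite(f"pics/{n}.png",im[:,:,::-1])
E
python3 - <<'E'
from h import *
for n in("top","side"):
    im=bot.read_camera(n); save(im,n+"0"); np.save(n+"0",im)
    p=bot.camera_params(n); print(n,p["fx"],pix2ray(p,(256,192)))
s=bot.read_state(); print({k:np.round(v,3) for k,v in s.items()})
E
```

```text
pics
top 445.53104960321457 (array([0.48888958, 0.02623435, 0.87338281]), array([ 0.18112903, -0.01062747, -0.9835393 ]))
side 429.0462639805925 (array([ 0.91927743, -0.56075245,  0.5163735 ]), array([-0.35195033,  0.74789302, -0.56301696]))
{'time': np.float64(0.1), 'q': array([ 1.1  ,  0.265,  1.605,  0.   ,  1.274, -0.037]), 'joint_vel': array([ 0.001, -0.001, -0.005,  0.   , -0.001,  0.001]), 'joint_torque': array([ 0.0000e+00, -5.1671e+01, -3.6859e+01, -0.0000e+00,  6.0000e-03,
        0.0000e+00]), 'tool_pos': array([0.283, 0.612, 0.207]), 'tcp_rot': array([-6.760e-01, -3.067e+00,  3.000e-03]), 'wrist_force': array([0.192, 0.223, 0.878]), 'torque': array([-0.03 ,  0.04 , -0.016]), 'width': np.float64(0.998)}
```

View pics/top0.png

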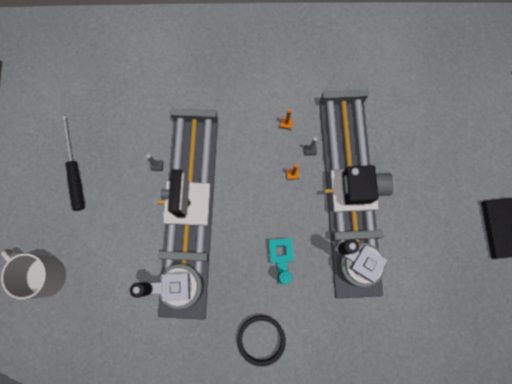

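View pics/side0.png

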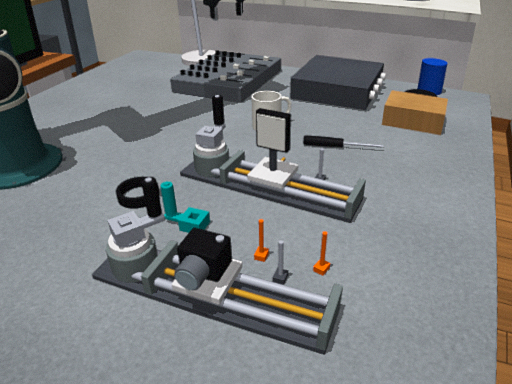

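Camera track is on the right: hub about (370,264), grip top (349,246), steel post (312,148), pointer (328,190). The two orange posts and the turquoise crank are decoys. I'll zoom in on both views for accurate pixels.

Run:
```python
from h import *
t=np.load("top0.npy");s=np.load("side0.npy")
def crop(im,x0,y0,w,h,k,n):
    c=cv2.resize(im[y0:y0+h,x0:x0+w],None,fx=k,fy=k,interpolation=cv2.INTER_CUBIC)
    c=cv2.convertScaleAbs(c,alpha=1.4,beta=15)
    for i in range(0,w,20): cv2.putText(c,str(x0+i),(i*k,8),0,.3,(255,255,0)); c[:6,i*k]=255;c[::4,i*k]=(255,255,0)
    for j in range(0,h,20): cv2.putText(c,str(y0+j),(0,j*k),0,.3,(255,255,0)); c[j*k,::4]=(255,255,0)
    return c
a=crop(t,280,90,120,200,3,"a"); b=crop(s,90,160,140,120,3,"b"); d=crop(s,180,220,140,80,3,"d")
save(np.hstack([a,np.vstack([b,d])]),"zoom")
```

```text
(no output)
```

View pics/zoom.png

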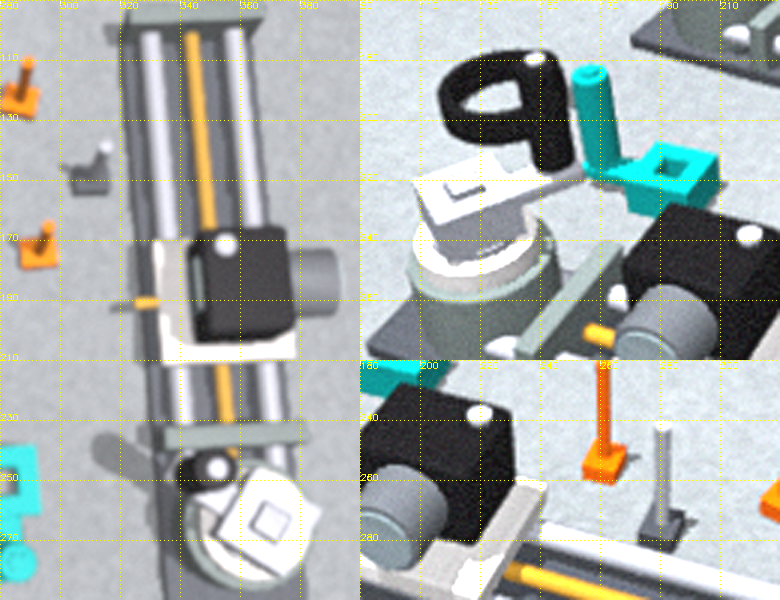

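Run:
```python
from h import *
t=bot.camera_params("top");s=bot.camera_params("side")
r=lambda v:np.round(v,4)
sh=onz(t,(370,264),.110); g=onz(t,(352.3,246),.166); po=onz(t,(315.3,138.7),.08); pt=onz(t,(325.3,190.7),.046)
print("shaft",r(sh),r(tri(t,(370,264),s,(125,222.7))))
print("grip",r(g),r(tri(t,(352.3,246),s,(148.7,179.3))), "radius",np.linalg.norm((g-sh)[:2]))
print("post",r(po),r(tri(t,(315.3,138.7),s,(281,241.7))))
print("ptr",r(pt),r(tri(t,(325.3,190.7),s,(170,271.7))))
a=onz(t,(343.3,101.7),.035);b=onz(t,(356.7,230),.035);u=(a-b)/np.linalg.norm(a-b);n=np.array([-u[1],u[0],0])
print("u",r(u),np.degrees(np.arctan2(u[1],u[0])))
for k,v in dict(sh=sh,post=po,ptr=pt,screw=b).items(): print(k,r((v-sh)@u),r((v-sh)@n))
d=g-sh; print("grip angle",np.degrees(np.arctan2(d[1],d[0])))
from scipy.spatial.transform import Rotation as R
print(r(R.from_rotvec(bot.read_state()["tcp_rot"]).as_matrix()))
```

```text
shaft [ 0.5038 -0.1737  0.11  ] [ 0.5056 -0.1734  0.1053]
grip [ 0.5311 -0.1326  0.166 ] [ 0.5327 -0.1308  0.1676] radius 0.0493571476063202
post [ 0.7344 -0.0933  0.08  ] [ 0.7365 -0.0921  0.0802]
ptr [ 0.6426 -0.1136  0.046 ] [ 0.6135 -0.145   0.0309]
u [0.9987 0.051  0.    ] 2.92435729924519
sh 0.0 0.0
post 0.2344 0.0686
ptr 0.1417 0.0529
screw 0.065 -0.0014
grip angle 56.440481309906374
[[-9.074e-01  4.203e-01 -1.000e-03]
 [ 4.203e-01  9.074e-01 -1.900e-03]
 [ 1.000e-04 -2.100e-03 -1.000e+00]]
```

Camera's pointer is about 93 mm short of the post, so about 3.09 turns. First I'll turn the tool (jaws along world x, tool x = world y, tool y = world x) and lift it.

>>> jog_arm(plan=[{"claw": 0,"z": -0.008,"turn": 9.3},{"claw": 0,"z": -0.008,"turn": 9.3},{"claw": 0,"z": -0.008,"turn": 9.3},{"claw": 0,"z": -0.008,"turn": 9.3},{"claw": 0,"z": -0.008,"turn": 9.3},{"claw": 0,"z": -0.008,"turn": 9.3},{"claw": 0,"z": -0.008,"turn": 9.3},{"claw": 0}], newtons=30)

```text
schema error: expected keys claw, x, y, z, turn
```

>>> jog_arm(plan=[{"claw": 0,"y": 0.018,"x": -0.054},{"claw": 0,"y": 0.018,"x": -0.054},{"claw": 0,"y": 0.018,"x": -0.054},{"claw": 0,"y": 0.018,"x": -0.054},{"claw": 0,"y": 0.018,"x": -0.054},{"claw": 0,"y": 0.018,"x": -0.054},{"claw": 0,"y": 0.018,"x": -0.054},{"claw": 0,"y": 0.018,"x": -0.054},{"claw": 0,"y": 0.018,"x": -0.054}])

```text
schema error: expected keys claw, x, y, z, turn
```

>>> jog_arm(plan=[{"claw": 0,"x": 0,"y": 0,"z": -0.008,"turn": 9.3},{"claw": 0,"x": 0,"y": 0,"z": -0.008,"turn": 9.3},{"claw": 0,"x": 0,"y": 0,"z": -0.008,"turn": 9.3},{"claw": 0,"x": 0,"y": 0,"z": -0.008,"turn": 9.3},{"claw": 0,"x": 0,"y": 0,"z": -0.008,"turn": 9.3},{"claw": 0,"x": 0,"y": 0,"z": -0.008,"turn": 9.3},{"claw": 0,"x": 0,"y": 0,"z": -0.008,"turn": 9.3},{"claw": 0,"x": 0,"y": 0,"z": 0,"turn": 0}], newtons=30)

```text
time: 1.1
tool_pos: [0.2838, 0.6126, 0.264]
tcp_rot: [-2.219, -2.224, -0.001]
wrist_force: [-0.1, 0.2, -0.1]
width: 0.996
```

Aligned. Now the transfer.

>>> jog_arm(plan=[{"claw": 0,"x": -0.055,"y": 0.018,"z": 0,"turn": 0},{"claw": 0,"x": -0.055,"y": 0.018,"z": 0,"turn": 0},{"claw": 0,"x": -0.055,"y": 0.018,"z": 0,"turn": 0},{"claw": 0,"x": -0.055,"y": 0.018,"z": 0,"turn": 0},{"claw": 0,"x": -0.055,"y": 0.018,"z": 0,"turn": 0},{"claw": 0,"x": -0.055,"y": 0.018,"z": 0,"turn": 0},{"claw": 0,"x": -0.055,"y": 0.018,"z": 0,"turn": 0},{"claw": 0,"x": -0.055,"y": 0.018,"z": 0,"turn": 0},{"claw": 0,"x": -0.055,"y": 0.018,"z": 0,"turn": 0},{"claw": 0,"x": -0.055,"y": 0.018,"z": 0,"turn": 0}])

```text
time: 2.35
tool_pos: [0.4641, 0.0608, 0.2633]
tcp_rot: [-2.216, -2.226, 0.0]
wrist_force: [0.1, 0.5, 0.1]
width: 1.003
```

>>> jog_arm(plan=[{"claw": 0,"x": -0.05,"y": 0.018,"z": 0,"turn": 0},{"claw": 0,"x": -0.05,"y": 0.018,"z": 0,"turn": 0},{"claw": 0,"x": -0.05,"y": 0.018,"z": 0,"turn": 0},{"claw": 0,"x": -0.044,"y": 0.014,"z": 0,"turn": 0},{"claw": 0,"x": 0,"y": 0,"z": 0,"turn": 0},{"claw": 0,"x": 0,"y": 0,"z": 0,"turn": 0}])

```text
time: 3.1
tool_pos: [0.5317, -0.1309, 0.263]
tcp_rot: [-2.218, -2.222, 0.0]
wrist_force: [-0.3, 0.2, -1.0]
width: 0.999
```

Run:
```python
from h import *
s=bot.read_state(); print({k:np.round(s[k],4) for k in("time","q","tool_pos","tcp_rot")})
p=bot.camera_params("wrist"); im=bot.read_camera("wrist"); save(im,"wrist1")
for X in((.532,-.1315,.166),(.5045,-.1736,.11)): print(proj(p,X))
```

```text
{'time': np.float64(3.1), 'q': array([-2.8730e-01, -6.9000e-03,  1.8061e+00,  6.0000e-04,  1.3441e+00,
       -2.8930e-01]), 'tool_pos': array([ 0.5317, -0.1309,  0.263 ]), 'tcp_rot': array([-2.2181e+00, -2.2223e+00,  5.0000e-04])}
[259.5264185  183.94951219]
[237.78216859 203.45502103]
```

View pics/wrist1.png

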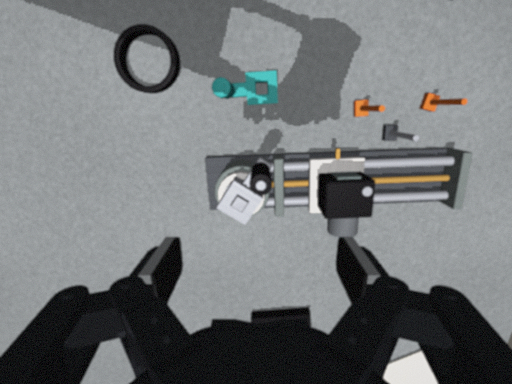

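The wrist picture shows the grip top at (261,184) and shaft at (239,203), within 2 px of prediction (about 1 mm farther in x). Descend and close.

>>> jog_arm(plan=[{"claw": 0,"x": 0,"y": 0.001,"z": 0.03,"turn": 0},{"claw": 0,"x": 0,"y": 0,"z": 0.03,"turn": 0},{"claw": 0,"x": 0,"y": 0,"z": 0.03,"turn": 0},{"claw": 0,"x": 0,"y": 0,"z": 0.03,"turn": 0},{"claw": 0,"x": 0,"y": 0,"z": 0.016,"turn": 0},{"claw": 0,"x": 0,"y": 0,"z": 0,"turn": 0},{"claw": 0.5,"x": 0,"y": 0,"z": 0,"turn": 0},{"claw": 1,"x": 0,"y": 0,"z": 0,"turn": 0},{"claw": 1,"x": 0,"y": 0,"z": 0,"turn": 0},{"claw": 1,"x": 0,"y": 0,"z": 0,"turn": 0}], newtons=30)

```text
time: 4.4
tool_pos: [0.5339, -0.1314, 0.1287]
tcp_rot: [2.22, 2.221, 0.001]
wrist_force: [0.2, 0.1, 3.0]
width: 0.259
```

>>> jog_arm(plan=[{"claw": 1,"x": 0,"y": 0,"z": 0,"turn": 0},{"claw": 1,"x": 0,"y": 0,"z": 0,"turn": 0},{"claw": 1,"x": 0,"y": 0,"z": 0,"turn": 0}])

```text
time: 4.78
tool_pos: [0.5339, -0.1313, 0.1285]
tcp_rot: [2.22, 2.222, 0.001]
wrist_force: [0.9, 2.0, 4.6]
width: 0.263
```

Run:
```python
from h import *
s=bot.read_state(); print({k:np.round(s[k],4) for k in("time","tool_pos","tcp_rot","wrist_force","torque","width")})
im=bot.read_camera("side"); save(cv2.resize(im[130:290,60:280],None,fx=2.5,fy=2.5),"side1")
```

```text
{'time': np.float64(4.775), 'tool_pos': array([ 0.5339, -0.1313,  0.1285]), 'tcp_rot': array([2.2200e+00, 2.2216e+00, 1.4000e-03]), 'wrist_force': array([0.911 , 2.0353, 4.5832]), 'torque': array([ 0.2416,  0.0446, -0.0064]), 'width': np.float64(0.2634)}
```

View pics/side1.png

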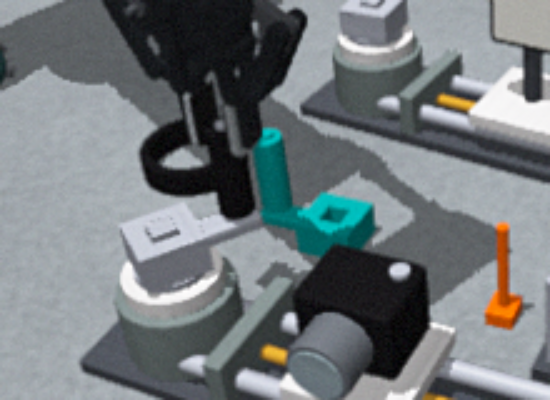

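Grip is held (width 22 mm, forces small). Compute the circle rows: tool x = world dy, tool y = world dx.

Run:
```python
import numpy as np
p=np.array([28.9,42.2])
a=56
for i in range(18):
    a-=20; q=50*np.array([np.cos(np.radians(a)),np.sin(np.radians(a))])
    d=q-p; p=q; print(i,a,"x %.1f y %.1f"%(d[1],d[0]))
a=56;d=50*np.array([np.cos(np.radians(36))-np.cos(np.radians(56)),np.sin(np.radians(36))-np.sin(np.radians(56))]);print("56->36 x %.1f y %.1f"%(d[1],d[0]))
```

```text
0 36 x -12.8 y 11.6
1 16 x -15.6 y 7.6
2 -4 x -17.3 y 1.8
3 -24 x -16.8 y -4.2
4 -44 x -14.4 y -9.7
5 -64 x -10.2 y -14.0
6 -84 x -4.8 y -16.7
7 -104 x 1.2 y -17.3
8 -124 x 7.1 y -15.9
9 -144 x 12.1 y -12.5
10 -164 x 15.6 y -7.6
11 -184 x 17.3 y -1.8
12 -204 x 16.8 y 4.2
13 -224 x 14.4 y 9.7
14 -244 x 10.2 y 14.0
15 -264 x 4.8 y 16.7
16 -284 x -1.2 y 17.3
17 -304 x -7.1 y 15.9
56->36 x -12.1 y 12.5
```

>>> jog_arm(plan=[{"claw": 1,"x": -0.0128,"y": 0.0116,"z": 0,"turn": 0},{"claw": 1,"x": -0.0156,"y": 0.0076,"z": 0,"turn": 0},{"claw": 1,"x": -0.0173,"y": 0.0018,"z": 0,"turn": 0},{"claw": 1,"x": 0,"y": 0,"z": 0,"turn": 0}])

```text
time: 5.32
tool_pos: [0.5561, -0.1787, 0.1287]
tcp_rot: [2.219, 2.218, 0.002]
wrist_force: [3.4, -1.9, 5.3]
width: 0.264
```

Forces small. Continue to 9 of 18, with rows.

>>> jog_arm(plan=[{"claw": 1,"x": -0.0168,"y": -0.0042,"z": 0,"turn": 0},{"claw": 1,"x": -0.0144,"y": -0.0097,"z": 0,"turn": 0},{"claw": 1,"x": -0.0102,"y": -0.014,"z": 0,"turn": 0},{"claw": 1,"x": -0.0048,"y": -0.0167,"z": 0,"turn": 0},{"claw": 1,"x": 0.0012,"y": -0.0173,"z": 0,"turn": 0},{"claw": 1,"x": 0.0071,"y": -0.0159,"z": 0,"turn": 0},{"claw": 1,"x": 0,"y": 0,"z": 0,"turn": 0}])

```text
time: 6.2
tool_pos: [0.4752, -0.2145, 0.1282]
tcp_rot: [-2.221, -2.221, -0.001]
wrist_force: [0.4, 3.0, 7.0]
width: 0.262
```

Run:
```python
from h import *
s=bot.read_state(); print({k:np.round(s[k],4) for k in("time","tool_pos","wrist_force","torque","width")})
im=bot.read_camera("top"); im2=bot.read_camera("side"); np.save("top2",im)
a=cv2.resize(im[90:300,270:410],None,fx=2.7,fy=2.7);b=cv2.resize(im2[130:330,60:300],None,fx=1.7,fy=1.7)
b=cv2.copyMakeBorder(b,0,a.shape[0]-b.shape[0],0,0,cv2.BORDER_CONSTANT); save(np.hstack([a,b]),"mid")
```

```text
{'time': np.float64(6.2), 'tool_pos': array([ 0.4752, -0.2145,  0.1282]), 'wrist_force': array([0.4432, 3.0172, 6.9975]), 'torque': array([ 0.4436, -0.2777, -0.056 ]), 'width': np.float64(0.2616)}
```

View pics/mid.png

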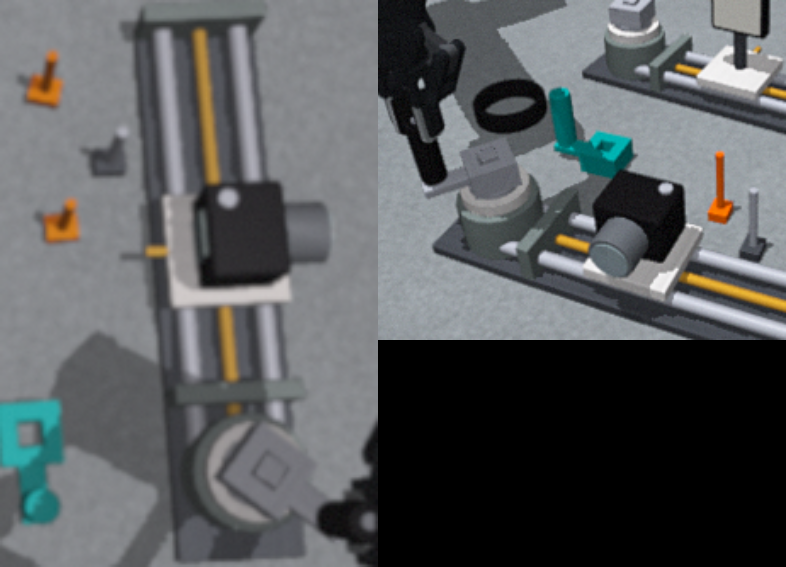

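Half a turn has moved the pointer about 14 mm; the crank is seated, and the crank is in hold. Wind on.

>>> jog_arm(plan=[{"claw": 1,"x": 0.0121,"y": -0.0125,"z": 0,"turn": 0},{"claw": 1,"x": 0.0156,"y": -0.0076,"z": 0,"turn": 0},{"claw": 1,"x": 0.0173,"y": -0.0018,"z": 0,"turn": 0},{"claw": 1,"x": 0.0168,"y": 0.0042,"z": 0,"turn": 0},{"claw": 1,"x": 0.0144,"y": 0.0097,"z": 0,"turn": 0},{"claw": 1,"x": 0.0102,"y": 0.014,"z": 0,"turn": 0},{"claw": 1,"x": 0.0048,"y": 0.0167,"z": 0,"turn": 0},{"claw": 1,"x": -0.0012,"y": 0.0173,"z": 0,"turn": 0},{"claw": 1,"x": -0.0071,"y": 0.0159,"z": 0,"turn": 0}])

```text
time: 7.42
tool_pos: [0.5312, -0.1299, 0.1284]
tcp_rot: [-2.218, -2.22, -0.001]
wrist_force: [-0.5, 5.6, 10.6]
width: 0.266
```

>>> jog_arm(plan=[{"claw": 1,"x": -0.0121,"y": 0.0125,"z": 0,"turn": 0},{"claw": 1,"x": -0.0156,"y": 0.0076,"z": 0,"turn": 0},{"claw": 1,"x": -0.0173,"y": 0.0018,"z": 0,"turn": 0},{"claw": 1,"x": -0.0168,"y": -0.0042,"z": 0,"turn": 0},{"claw": 1,"x": -0.0144,"y": -0.0097,"z": 0,"turn": 0},{"claw": 1,"x": -0.0102,"y": -0.014,"z": 0,"turn": 0},{"claw": 1,"x": -0.0048,"y": -0.0167,"z": 0,"turn": 0},{"claw": 1,"x": 0.0012,"y": -0.0173,"z": 0,"turn": 0},{"claw": 1,"x": 0.0071,"y": -0.0159,"z": 0,"turn": 0}])

```text
time: 8.55
tool_pos: [0.476, -0.215, 0.1283]
tcp_rot: [2.221, 2.22, 0.001]
wrist_force: [5.5, 1.6, 5.1]
width: 0.269
```

>>> jog_arm(plan=[{"claw": 1,"x": 0.0121,"y": -0.0125,"z": 0,"turn": 0},{"claw": 1,"x": 0.0156,"y": -0.0076,"z": 0,"turn": 0},{"claw": 1,"x": 0.0173,"y": -0.0018,"z": 0,"turn": 0},{"claw": 1,"x": 0.0168,"y": 0.0042,"z": 0,"turn": 0},{"claw": 1,"x": 0.0144,"y": 0.0097,"z": 0,"turn": 0},{"claw": 1,"x": 0.0102,"y": 0.014,"z": 0,"turn": 0},{"claw": 1,"x": 0.0048,"y": 0.0167,"z": 0,"turn": 0},{"claw": 1,"x": -0.0012,"y": 0.0173,"z": 0,"turn": 0},{"claw": 1,"x": -0.0071,"y": 0.0159,"z": 0,"turn": 0}])

```text
time: 9.68
tool_pos: [0.5311, -0.1299, 0.1284]
tcp_rot: [-2.217, -2.22, -0.001]
wrist_force: [-1.4, 5.8, 10.1]
width: 0.264
```

>>> jog_arm(plan=[{"claw": 1,"x": -0.0121,"y": 0.0125,"z": 0,"turn": 0},{"claw": 1,"x": -0.0156,"y": 0.0076,"z": 0,"turn": 0},{"claw": 1,"x": -0.0173,"y": 0.0018,"z": 0,"turn": 0},{"claw": 1,"x": -0.0168,"y": -0.0042,"z": 0,"turn": 0},{"claw": 1,"x": -0.0144,"y": -0.0097,"z": 0,"turn": 0},{"claw": 1,"x": -0.0102,"y": -0.014,"z": 0,"turn": 0},{"claw": 1,"x": -0.0048,"y": -0.0167,"z": 0,"turn": 0},{"claw": 1,"x": 0.0012,"y": -0.0173,"z": 0,"turn": 0},{"claw": 1,"x": 0.0071,"y": -0.0159,"z": 0,"turn": 0}])

```text
time: 10.8
tool_pos: [0.476, -0.2149, 0.1283]
tcp_rot: [2.221, 2.22, 0.002]
wrist_force: [5.8, 3.2, 5.2]
width: 0.264
```

Run:
```python
from h import *
s=bot.read_state(); print({k:np.round(s[k],4) for k in("time","tool_pos","wrist_force","torque","width")})
im=bot.read_camera("top"); im2=bot.read_camera("side"); np.save("top3",im)
a=cv2.resize(im[110:190,290:390],None,fx=5,fy=5,interpolation=cv2.INTER_CUBIC);b=cv2.resize(im2[130:330,60:340],None,fx=1,fy=1)
b=cv2.copyMakeBorder(b,0,a.shape[0]-b.shape[0],0,0,cv2.BORDER_CONSTANT); save(np.hstack([a,b]),"mid2")
```

```text
{'time': np.float64(10.8), 'tool_pos': array([ 0.476 , -0.2149,  0.1283]), 'wrist_force': array([5.7629, 3.182 , 5.1862]), 'torque': array([ 0.4925, -1.2845,  0.0182]), 'width': np.float64(0.2642)}
```

View pics/mid2.png

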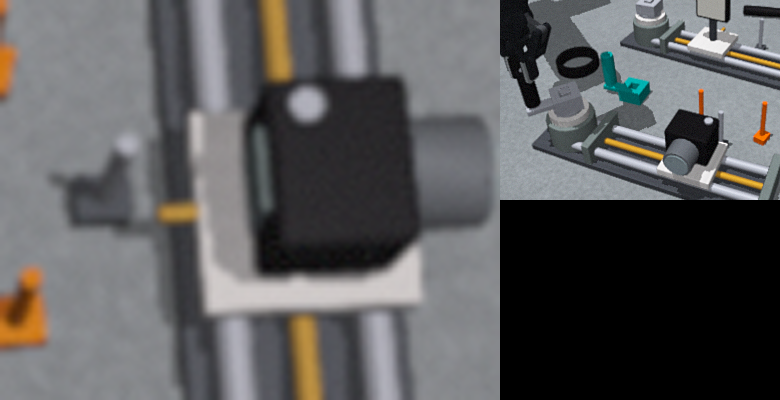

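```bash
cat > m.py <<'E'
from h import *
t=bot.camera_params("top")
def ptr(im):
    r=im[130:200,316:332].astype(int); m=(r[:,:,0]-r[:,:,2]>60)
    v,u=np.nonzero(m); return (u.mean()+316,v.mean()+130,m.sum())
def rep(ims):
    P=[]
    for im in ims:
        a=ptr(im); P.append(onz(t,a[:2],.046)); print("ptr px",np.round(a,1),np.round(P[-1],4))
    sh=np.array([.505,-.1735,0]); po=onz(t,(315.3,138.7),.08); po2=np.array([.7365,-.0921])
    # plate-edge direction from pointer displacement, and from screw
    d=P[-1]-P[0]; print("moved",np.linalg.norm(d[:2]),"dir",np.degrees(np.arctan2(d[1],d[0])))
    for ang in(2.0,2.9): 
        u=np.array([np.cos(np.radians(ang)),np.sin(np.radians(ang))])
        print(ang,"to go",(po[:2]-P[-1][:2])@u,"(stereo post)",(po2-P[-1][:2])@u)
E
python3 - <<'E'
from m import *
rep([np.load(f"top{i}.npy") for i in(0,2,3)])
c=np.load("top3.npy")[130:150,306:326]; g=c.astype(int).mean(2); v,u=np.nonzero(g>np.percentile(g,97)); print("post top",u.mean()+306,v.mean()+130,len(u))
E
```

```text
ptr px [328.1 190.4  25. ] [ 0.643 -0.119  0.046]
ptr px [327.4 182.6  29. ] [ 0.6583 -0.1182  0.046 ]
ptr px [325.2 152.   22. ] [ 0.7182 -0.1164  0.046 ]
moved 0.07520082312900066 dir 1.9469310602729473
2.0 to go 0.01702893922258741 (stereo post) 0.019148810819479525
2.9 to go 0.017381317974840417 (stereo post) 0.01951834296319516
post top 315.1666666666667 138.08333333333334 12
```

About 17.5 mm to go, i.e. 210°.

>>> jog_arm(plan=[{"claw": 1,"x": 0.0121,"y": -0.0125,"z": 0,"turn": 0},{"claw": 1,"x": 0.0156,"y": -0.0076,"z": 0,"turn": 0},{"claw": 1,"x": 0.0173,"y": -0.0018,"z": 0,"turn": 0},{"claw": 1,"x": 0.0168,"y": 0.0042,"z": 0,"turn": 0},{"claw": 1,"x": 0.0144,"y": 0.0097,"z": 0,"turn": 0},{"claw": 1,"x": 0.0102,"y": 0.014,"z": 0,"turn": 0},{"claw": 1,"x": 0.0048,"y": 0.0167,"z": 0,"turn": 0},{"claw": 1,"x": -0.0012,"y": 0.0173,"z": 0,"turn": 0},{"claw": 1,"x": -0.0071,"y": 0.0159,"z": 0,"turn": 0},{"claw": 1,"x": -0.0121,"y": 0.0125,"z": 0,"turn": 0}])

```text
time: 12.15
tool_pos: [0.5446, -0.1415, 0.1286]
tcp_rot: [-2.218, -2.221, -0.004]
wrist_force: [2.2, 6.1, 8.9]
width: 0.262
```

>>> jog_arm(plan=[{"claw": 1,"x": -0.0075,"y": 0.0045,"z": 0,"turn": 0},{"claw": 1,"x": 0,"y": 0,"z": 0,"turn": 0},{"claw": 1,"x": 0,"y": 0,"z": 0,"turn": 0}])

```text
time: 12.52
tool_pos: [0.5501, -0.1503, 0.1288]
tcp_rot: [2.22, 2.221, 0.005]
wrist_force: [6.3, 4.4, 7.5]
width: 0.261
```

Run:
```python
from m import *
s=bot.read_state(); print({k:np.round(s[k],4) for k in("time","tool_pos","wrist_force","width")})
im=bot.read_camera("top"); im2=bot.read_camera("side"); np.save("top4",im); np.save("side4",im2)
a=cv2.resize(im[100:200,280:360],None,fx=5,fy=5,interpolation=cv2.INTER_CUBIC);b=cv2.resize(im2[130:330,60:340],None,fx=1.4,fy=1.4)
b=cv2.copyMakeBorder(b,0,a.shape[0]-b.shape[0],0,0,cv2.BORDER_CONSTANT); save(np.hstack([a,b]),"end1")
rep([np.load("top0.npy"),im])
```

```text
{'time': np.float64(12.525), 'tool_pos': array([ 0.5501, -0.1503,  0.1288]), 'wrist_force': array([6.2508, 4.3675, 7.4796]), 'width': np.float64(0.2608)}
ptr px [328.1 190.4  25. ] [ 0.643 -0.119  0.046]
ptr px [324.4 143.6  29. ] [ 0.7351 -0.1156  0.046 ]
moved 0.09208657550946628 dir 2.1288216764622248
2.0 to go 0.00014338733968146538 (stereo post) 0.002263258936573579
2.9 to go 0.0004935030546004358 (stereo post) 0.0026305280429551785
```

View pics/end1.png

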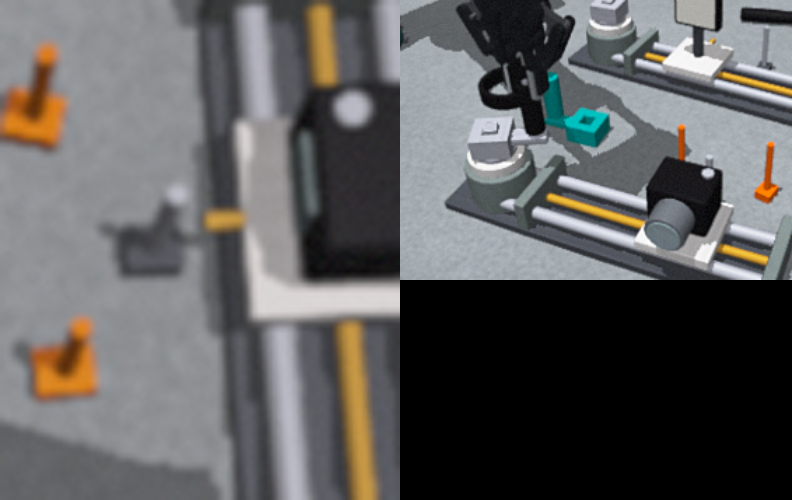

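The pointer is level with the post to about 1–2 mm by both estimates. Release and lift straight up.

>>> jog_arm(plan=[{"claw": 0.5,"x": 0,"y": 0,"z": 0,"turn": 0},{"claw": 0,"x": 0,"y": 0,"z": 0,"turn": 0},{"claw": 0,"x": 0,"y": 0,"z": 0,"turn": 0},{"claw": 0,"x": 0,"y": 0,"z": 0,"turn": 0},{"claw": 0,"x": 0,"y": 0,"z": -0.01,"turn": 0},{"claw": 0,"x": 0,"y": 0,"z": -0.03,"turn": 0},{"claw": 0,"x": 0,"y": 0,"z": -0.04,"turn": 0},{"claw": 0,"x": 0,"y": 0,"z": -0.05,"turn": 0},{"claw": 0,"x": 0,"y": 0,"z": 0,"turn": 0}])

```text
time: 13.75
tool_pos: [0.5528, -0.1527, 0.2647]
tcp_rot: [2.213, 2.215, 0.008]
wrist_force: [0.2, -0.5, 1.0]
width: 1.003
```

>>> jog_arm(plan=[{"claw": 0,"x": 0,"y": -0.04,"z": 0,"turn": 0},{"claw": 0,"x": 0,"y": -0.04,"z": 0,"turn": 0},{"claw": 0,"x": 0,"y": -0.04,"z": 0,"turn": 0},{"claw": 0,"x": 0,"y": 0,"z": 0,"turn": 0},{"claw": 0,"x": 0,"y": 0,"z": 0,"turn": 0}])

```text
time: 14.38
tool_pos: [0.4298, -0.1518, 0.2579]
tcp_rot: [2.22, 2.221, 0.001]
wrist_force: [1.1, 0.4, 1.0]
width: 1.004
```

Run:
```python
from m import *
s=bot.read_state(); print({k:np.round(s[k],4) for k in("time","tool_pos","wrist_force","width")})
im=bot.read_camera("top"); im2=bot.read_camera("side")
b=cv2.resize(im2[100:330,60:340],None,fx=1.4,fy=1.4); a=im[80:384,130:410]
h=max(a.shape[0],b.shape[0]); f=lambda c:cv2.copyMakeBorder(c,0,h-c.shape[0],0,0,cv2.BORDER_CONSTANT)
save(np.hstack([f(a),f(b)]),"end2")
rep([np.load("top0.npy"),im])
print("foot",onz(t,(310,150.8),.01))
t0=np.load("top0.npy"); print("lamp region diff",np.abs(t0[150:240,150:215].astype(int)-im[150:240,150:215]).mean())
```

```text
{'time': np.float64(14.375), 'tool_pos': array([ 0.4298, -0.1518,  0.2579]), 'wrist_force': array([1.0536, 0.4014, 1.0236]), 'width': np.float64(1.0036)}
ptr px [328.1 190.4  25. ] [ 0.643 -0.119  0.046]
ptr px [324.4 143.6  29. ] [ 0.7351 -0.1156  0.046 ]
moved 0.09208657550946628 dir 2.1288216764622248
2.0 to go 0.00014338733968146538 (stereo post) 0.002263258936573579
2.9 to go 0.0004935030546004358 (stereo post) 0.0026305280429551785
foot [ 0.73092136 -0.09227778  0.01      ]
lamp region diff 5.978689458689459
```

View pics/end2.png

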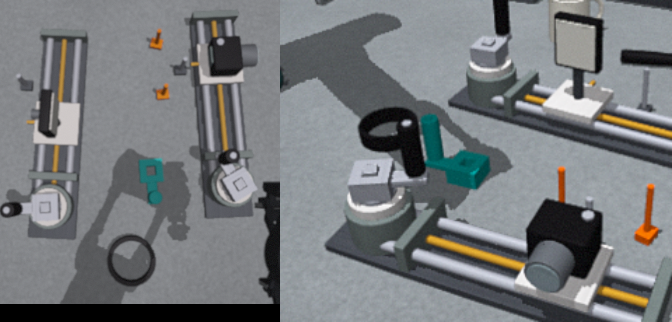

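```bash
python3 -c "
from workcell import bot
print(bot.finish_job())"
```

```text
the job is handed in; nothing more can be done
None
```

I wound the camera crank about 3.08 turns clockwise by its grip, let go, backed the arm off and handed the job in. That took about 14.5 s of the 61 s.

**Camera position:** The carriage moved about 92 mm, and the pointer reading did not change when I let go. My three estimates of its offset from the post disagree somewhat:

| Estimate | Pointer relative to post |
|---|---|
| Top view of the post's tip | about 0.3 mm short |
| Two-view fix on the post's tip | about 2.5 mm short |
| Rough reading of the post's foot | about 4 mm past |

All are inside the 10 mm limit. I trust the foot reading least, because I guessed the foot block's height.

**Crank and gripper:** In the last pictures the crank looks level and fully down on its shaft. The gripper is open and clear of everything. Wrist force while winding was about 12 N at most.

**Lamp:** In the last pictures it looks where it started, and the arm never came near it. I did not measure its position. The picture-difference check on that area gave a mean of about 6 grey levels, which noise or the arm's shadow could explain, so it doesn't settle the point.

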